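# Reset the brake collar on the spine-label roll stand

## Robot

A 6-joint arm with a two-finger parallel gripper is mounted at the origin on a cart in front of the work surface, level with it; the furniture and walls round the work are solid. World frame = base frame: x ahead of the robot, y to its left, z up, the work surface at z = 0. Lengths are in m, angles in degrees, forces in N, time in s.
With the tool pointing down it reaches from about 0.25 to 0.725 m from the base axis. Payload 4 kg.
Tool frame: the origin (TCP) lies midway between the tips of the shut fingers; the grasp point (between the pads) lies 19 mm behind it (manip.grip_depth is the distance from the TCP to the grasp point, in m); z points along the fingers, y is the line along which they close (so a half turn about z gives the same grasp; the last joint's range is limited). The gripper opens to 85 mm and grips with 20 to 120 N. Pads are 22 mm wide; open, the fingers measure 114 mm over their backs; the gripper's body (76 mm by 85 mm) begins 54 mm behind the grasp point. The pads swing forward as they close: fully open they stand 13 mm farther back than shut.
Start: joints at [63.14, 13.785, 0.286, 76.501, 0, 90], TCP at [0.226, 0.446, 0.231] pointing down, gripper open.
Joint ranges: [-155.79, 155.79], [-60.16, 107.12], [-62.33, 73.08], [-114, 123.19], [-81.49, 82.49], [-180, 180]. Speed limits (degrees/s): [159.86, 159.86, 180, 180, 180, 180].

## Interface

Orientations are given as [roll, pitch, yaw] about the fixed x, y, z axes, in that order (R = Rz(yaw) Ry(pitch) Rx(roll)).
In Python, from plant import telemetry, cams, manip, spot_in, mark_of gives the robot as it stands. The module is installed in compiled form; this text tells all that it offers.
- The arm moves only by the tool play_rows, never from a script. Its argument "moves" is a list that holds one entry, the list of rows, each a list of 7 numbers: the shift along the tool's x, y, z in mm, then the turn, a rotation vector about the tool's x, y, z in rad, then the opening, from 0 (shut) to 1 (fully open). A call has 1 to 10 rows; each row shifts and turns the commanded pose from where the row before left it, along the tool's axes as they then stand; what a row does not reach is not made up. A row lasts 1/12 s, in which the tool goes at most 41.7 mm and 7.16 degrees, less where a joint would pass 70% of its speed; a pose out of reach is approached as far as the arm can. A call is refused whole if a number of a shift passes 41.7 or a number of a turn 0.125, either way. A call with a gripper value outside its range is refused whole. The fingers move at their own pace and stop on an object; "force" is the grip in N (left out, the last holds). Time passes only in rows, so rows that do not move let the fingers close. It gives the time, the measured TCP pose, the force, the opening and the grip force at its end, in the units of the state.
- telemetry.get_state(): the state, without advancing time (a new reading comes with each control period).
- cams.capture(name): name is "side" or "top"; returns the picture (400x640x3 uint8, red, green, blue); there is no depth.
- cams.camera_info(name): a dict with "fx", "fy", "cx", "cy" (pixels), "D" ([k1, k2, p1, p2, k3] as OpenCV has them; the pictures are not rectified), "R" (3x3) and "t" (3): a world point X has camera coordinates R X + t. Camera axes: x right, y down, z forward; pixel columns grow to the right and rows downward; lengths in m; the calibration is good to about 2 mm. A picture is of the moment at which its call begins. camera_info takes no time and is no camera call.
- manip.sign_off(): hands the job in; it is judged then, once.
Trained networks look in the newest picture that a camera, given by its name, has taken for a name from the list of things; names that differ only in an ending like _2 or _b are one class to them, and where a whole thing is asked for, a point or a joint stands for the part that bears it (a point fixed in the world has none). Each returns a list of dicts, best first, with "score" (0 to 1); they miss things now and then, are a little off and sometimes report something else, mostly with a low value. They report only what shows in the picture. A call takes as long as a camera call.
- spot_in(label, camera): "xyz" ([x, y, z] in m, in the coordinates of the camera as it stood for that picture, good to about 4 mm: the middle of the surface that is visible of it).
- mark_of(label, camera): "xyz" ([x, y, z] in m, in the coordinates of the camera as it stood for that picture, good to about 4 mm: a listed point, or the origin of a listed thing).
The state is a dict: "clock": time; "qpos": joint angles; "dq": joint speeds; "effort": joint torques, N m; "eef_pos": TCP position; "orientation": TCP orientation; "contact_force": force on the tool from outside, world axes, zero at the start; "moment": the same for the moment, N m; "finger_gap": finger opening in m; "grip_force": force on a finger pad.
Only numpy, scipy, OpenCV 4.12 (cv2) and the standard library are available. Lean on these libraries where they do the work, as an engineer would, in place of code of your own. Each camera call takes 0.05 s, during which the arm holds its last target. There are 200 camera calls.

## Task

The new roll of spine labels is loose on its stand. Loosen the thumb screw of the set collar, slide the collar along the shaft until its spring holds the roll home against the end flange with about 11 newtons, and tighten the screw fully again while you keep up that push, so that the pressure stays when you let go. Never squeeze the roll with more than about 20 newtons, and leave everything else on the desk where it is.

Things in the scene. Friction and masses are not known exactly. Their poses are not given: they have to be found in the camera images.
- stand: Grey label-roll stand fixed to the worktop: base 150 mm (its x) by 300 mm (its y), uprights at its y = +-130 mm (tops 98 mm high) carrying a 16 mm steel shaft along its y, 85 mm above its underside. Origin at the centre of the underside, z up. Along the shaft from -y to +y: end flange, label roll, pressure disc with spring, set collar. The collar is pushed along the stand's -y.
- flange_face (a point): Centre, on the shaft axis, of the face of the black end flange (74 mm disc, fixed on the shaft) that the roll must sit against; at y = -110 mm of the stand. Axes as the stand's.
- roll: White roll of spine labels on the shaft, 100 mm across, 60 mm wide; origin at its middle on the shaft axis, axes as the stand's; y = -80 mm of the stand when home. It slides with 1 to 2 N of drag and starts 6 to 16 mm off the flange. Its 44 mm cardboard core stands out 2 to 14 mm towards the collar: this differs from roll to roll and is not measured, so where the disc meets it must be felt.
- collar: Steel set collar, 40 mm across, 24 mm long; origin at its middle on the shaft axis, axes as the stand's. Screw loose: it slides with about 1 N of drag (20 to 55 mm to go, it can go 65 mm) and its spring pushes it back if let go. Screw tight: it cannot be moved without force.
- spring_face (a point): Centre of the face of the collar's 40 mm black pressure disc with the spring free, 57 mm from the collar's origin towards -y of the stand (this point moves with the collar and does not show the compression). The spring behind the disc has no preload, pushes 6 N per mm pressed in, and bottoms after 6 mm.
- set_screw (a joint): Angle of the collar's brass thumb screw in rad: 0 fully tight (a stop), growing counter-clockwise seen from above, up to 3.0. It starts at 0 to 0.1. The collar is gripped below about 0.75, harder the nearer to 0 (some 30 N when tight), and free above. Turning takes 0.1 to 0.2 N m; the screw stays where it is left.
- knob (a point): Middle of the knurled brass head of the thumb screw: a round knob 28 mm across, 20 mm high, axis vertical, on top of the collar; this point is 38 mm straight above the shaft axis, 123 mm above the worktop, 18 mm above the collar's top. It can be gripped from above at any yaw; pushed sideways it carries the collar along.
- labelled_book: Bystander: hardback book lying flat, orange and purple cover, 195 x 129 x 26 mm, to the right; origin at the centre of its underside.
- tape_roll: Bystander: roll of masking tape lying flat, 96 mm across, 25 mm high, at the left; origin at the centre of its underside.

How it is judged (in metres and radians):
On the way, in this order (a step that is already met when the one before it is completed fails the run):
1. the set screw is turned loose (value of joint set_screw above 0.6 rad), for 0.1 s.
2. the collar's spring presses the roll home against the flange with 6 to 17 N (contact force between collar and roll between 6 and 17 N and y of roll in the frame of stand below -0.078 m), for 0.2 s.
At the end, for the whole second after the job is handed in: The roll is home on the flange (within 2 mm), the collar's spring presses on it with 6 to 17 N, and the set screw is tight again (under 0.25 rad), the gripper having let go (all of step 2 and value of joint set_screw below 0.25 rad); the robot touches nothing.
It fails at once if the collar's spring is driven against the roll with more than 25 N (contact force between collar and roll above 25 N).
It fails at once if something else on the desk is moved by more than 30 mm (distance of any of labelled_book, tape_roll from where it was at the start of the episode above 0.03 m).
It also fails if it takes over 50 s, if anything falls off the work surface, if the arm or the gripper's body presses on something with over 40 N, if the wrist force passes 120 N, or if a joint passes its speed limit or range.

## Working session

There is one attempt and no reset: what is moved stays moved. The work goes in short steps, Python scripts to look and compute and a tool call to move; the robot and the scene stay as the last step left them, time stands still between calls to the robot, and variables do not carry over. Pictures are saved under pics/ and viewed, at most 10 in all, crops included, and the job is handed in when it is done.

Besides the shell and the picture viewer there is one more tool, called after "Request:" as name(argument=value, ...) on one line, values as JSON. play_rows: Moves the arm, as the interface text tells. Its arguments: {"type":"object","properties":{"moves":{"type":"array"},"force":{"type":"number"}},"required":["moves"]}

```bash
mkdir -p pics; cat > h.py <<'E'
import numpy as np,cv2
from plant import telemetry,cams,manip,spot_in,mark_of
def world(cam,p):
    i=cams.camera_info(cam); return np.array(i["R"]).T@(np.array(p)-np.array(i["t"]))
def pix(cam,X):
    i=cams.camera_info(cam)
    K=np.array([[i["fx"],0,i["cx"]],[0,i["fy"],i["cy"]],[0,0,1.]])
    return cv2.projectPoints(np.array([X],float),cv2.Rodrigues(np.array(i["R"]))[0],np.array(i["t"],float),K,np.array(i["D"],float))[0].ravel()
def cap(cam,name):
    im=cams.capture(cam); cv2.imwrite(f"pics/{name}.png",cv2.cvtColor(im,cv2.COLOR_RGB2BGR)); return im
def marks(cam,labels):
    for l in labels:
        for d in mark_of(l,cam)[:2]:
            w=world(cam,d["xyz"]); print(cam,l,round(d["score"],2),w.round(4),pix(cam,w).round(0))
E
python3 - <<'E'
from h import *
np.set_printoptions(suppress=True)
for c in("top","side"):
    cap(c,c+"0"); marks(c,["stand","knob","collar","flange_face","roll","spring_face"])
s=telemetry.get_state(); print({k:np.round(v,3) for k,v in s.items()})
E
```

```text
top stand 0.81 [ 0.5497 -0.0749  0.0014] [314. 203.]
top knob 0.39 [ 0.5433 -0.0279  0.1218] [295. 204.]
top collar 0.83 [ 0.541  -0.029   0.0843] [296. 205.]
top roll 0.85 [ 0.5599 -0.1511  0.085 ] [343. 197.]
top spring_face 0.68 [ 0.5479 -0.0887  0.0897] [319. 202.]
side stand 0.78 [ 0.5534 -0.0773 -0.0023] [314. 227.]
side stand 0.34 [ 0.5401 -0.4631 -0.0001] [354. 365.]
side knob 0.66 [ 0.5419 -0.0364  0.1255] [307. 180.]
side collar 0.64 [ 0.545  -0.0305  0.0856] [307. 191.]
side flange_face 0.97 [ 0.569  -0.1862  0.083 ] [332. 232.]
side flange_face 0.35 [ 0.5548 -0.0781 -0.0002] [315. 227.]
side roll 0.73 [ 0.5616 -0.1467  0.0843] [325. 221.]
side spring_face 0.91 [ 0.5502 -0.0906  0.0819] [315. 207.]
{'clock': np.float64(0.7), 'qpos': array([63.139, 13.784,  0.288, 76.499, -0.   , 90.001]), 'dq': array([ 0.008,  0.003, -0.109,  0.066,  0.127,  0.063]), 'effort': array([  0.   , -37.208,  25.264,   0.001,   0.   ,   0.   ]), 'eef_pos': array([0.226, 0.446, 0.231]), 'orientation': array([179.996,   0.   , 153.138]), 'contact_force': array([-0.142,  0.07 , -0.541]), 'moment': array([-0.012,  0.022,  0.013]), 'grip_force': np.float64(0.0), 'finger_gap': np.float64(0.085)}
```

```bash
python3 -c "
import cv2,numpy as np
a=cv2.imread('pics/top0.png');b=cv2.imread('pics/side0.png')
cv2.imwrite('pics/both0.png',cv2.resize(np.vstack([a,b]),(480,600)))"
```

```text
(no output)
```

View pics/top0.png

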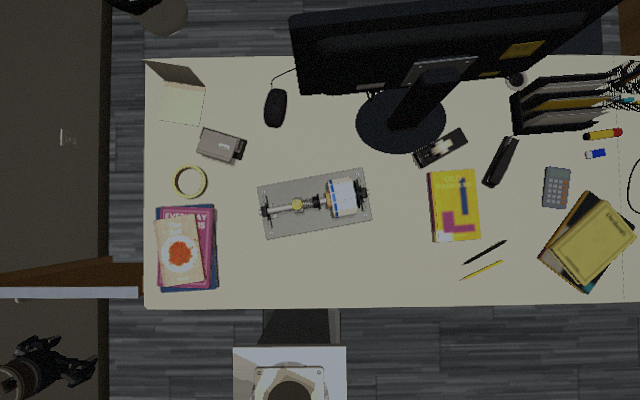

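View pics/side0.png

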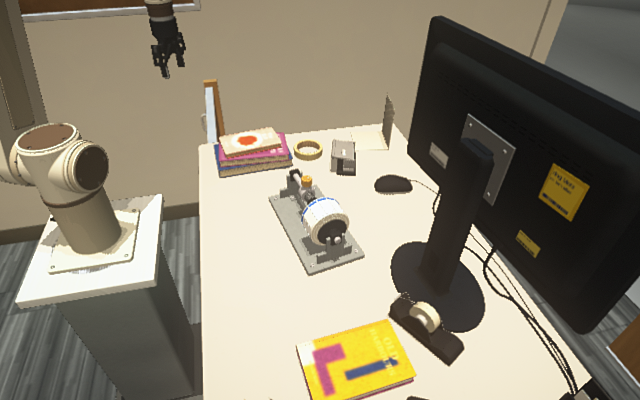

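The top view shows the stand around pixel (314,203), with the brass knob at (297,204), roll at (343,197) and flange to the right. The side view shows the knob at (307,181). Both agree with the network marks: knob ≈ (0.543, -0.031), shaft yaw ≈ 9.5°. I'll move right first, clear of the board at the left, then ahead.

Request:
play_rows(moves=[[[-20.6, -31.8, 0, 0, 0, 0, 1], [-20.6, -31.8, 0, 0, 0, 0, 1], [-20.6, -31.8, 0, 0, 0, 0, 1], [-20.6, -31.8, 0, 0, 0, 0, 1], [-20.6, -31.8, 0, 0, 0, 0, 1], [-20.6, -31.8, 0, 0, 0, 0, 1], [-31.2, -7.6, 0, 0, 0, 0, 1], [-31.2, -7.6, 0, 0, 0, 0, 1], [-31.2, -7.6, 0, 0, 0, 0, 1], [-31.2, -7.6, 0, 0, 0, 0, 1]]])

```text
clock: 1.53
eef_pos: [0.3485, 0.1352, 0.2318]
orientation: [179.9, 0.1, 153.1]
contact_force: [1.1, 1.2, -0.1]
finger_gap: 0.0859
grip_force: 0.0
```

Request:
play_rows(moves=[[[-31.2, -7.6, 0, 0, 0, 0, 1], [-31.2, -7.6, 0, 0, 0, 0, 1], [-31.2, -7.6, 0, 0, 0, 0, 1], [-31.2, -7.6, 0, 0, 0, 0, 1], [-31.2, -7.6, 0, 0, 0, 0, 1], [-31.2, -7.6, 0, 0, 0, 0, 1], [-31.2, -7.6, 0, 0, 0, 0, 1], [-31.2, -7.6, 0, 0, 0, 0, 1], [0, 0, 0, 0, 0, 0.12, 1], [0, 0, 0, 0, 0, 0.12, 1]]])

```text
clock: 2.37
eef_pos: [0.5439, -0.0321, 0.2304]
orientation: [-180.0, -0.0, 138.9]
contact_force: [-0.9, -0.4, -0.3]
finger_gap: 0.0857
grip_force: 0.0
```

Request:
play_rows(moves=[[[0, 0, 5, 0, 0, 0.12, 1], [0, 0, 5, 0, 0, 0.12, 1], [0, 0, 5, 0, 0, 0.12, 1], [0, 0, 5, 0, 0, 0.12, 1], [0, 0, 5, 0, 0, 0.12, 1], [0, 0, 5, 0, 0, 0.12, 1], [0, 0, 5, 0, 0, 0.1, 1], [0, 0, 0, 0, 0, 0, 1], [0, 0, 0, 0, 0, 0, 1]]])

```text
clock: 3.12
eef_pos: [0.5425, -0.0305, 0.1961]
orientation: [-180.0, -0.0, 92.6]
contact_force: [-0.6, 0.5, -0.4]
finger_gap: 0.0856
grip_force: 0.0
```

```bash
python3 - <<'E'
from h import *
np.set_printoptions(suppress=True)
s=telemetry.get_state(); print({k:np.round(v,3) for k,v in s.items() if k in('clock','qpos','eef_pos','orientation','contact_force')})
a=cap("top","top1");b=cap("side","side1")
marks("top",["knob","collar"]);marks("side",["knob","collar"])
z=lambda i,x,y:cv2.resize(i[y:y+100,x:x+130],(780,600))[:, :,::-1]
c=np.hstack([cv2.resize(a[150:270,240:400],(400,300)),cv2.resize(b[120:270,230:390],(400,375))[:300]])
cv2.imwrite("pics/c1.png",c[:,:,::-1])
E
```

```text
{'clock': np.float64(3.117), 'qpos': array([-3.218, 19.704,  3.107, 73.445,  0.   , 84.227]), 'eef_pos': array([ 0.543, -0.031,  0.196]), 'orientation': array([-179.958,   -0.004,   92.556]), 'contact_force': array([-0.623,  0.517, -0.428])}
top collar 0.39 [ 0.5395 -0.03    0.0844] [297. 206.]
side knob 0.46 [ 0.5408 -0.0347  0.1205] [306. 182.]
side collar 0.72 [ 0.5449 -0.0329  0.0871] [308. 191.]
```

View pics/c1.png

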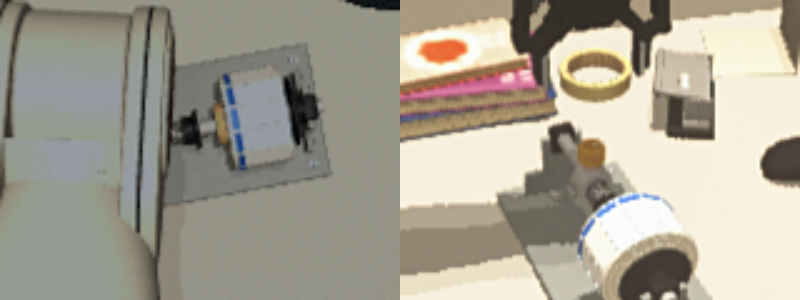

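The crops show the gripper straight above the knob: in the side view both sit at column ~592 of the crop. Descend.

Request:
play_rows(moves=[[[0, 0, 20, 0, 0, 0, 1], [0, 0, 20, 0, 0, 0, 1], [0, 0, 20, 0, 0, 0, 1], [0, 0, 15, 0, 0, 0, 1], [0, 0, 8, 0, 0, 0, 1], [0, 0, 6, 0, 0, 0, 1], [0, 0, 0, 0, 0, 0, 1], [0, 0, 0, 0, 0, 0, 0.5], [0, 0, 0, 0, 0, 0, 0.5]]], force=20)

```text
clock: 4.17
eef_pos: [0.5436, -0.0306, 0.1084]
orientation: [179.9, 0.0, 92.4]
contact_force: [0.4, 0.5, 0.7]
finger_gap: 0.064
grip_force: 0.0
```

Request:
play_rows(moves=[[[0, 0, 0, 0, 0, 0, 0.2], [0, 0, 0, 0, 0, 0, 0.2], [0, 0, 0, 0, 0, 0, 0.2], [0, 0, 0, 0, 0, 0, 0.2], [0, 0, 0, 0, 0, 0, 0.2], [0, 0, 0, 0, 0, 0, 0.2]]], force=20)

```text
clock: 4.67
eef_pos: [0.5413, -0.0306, 0.1081]
orientation: [-179.9, 0.0, 92.4]
contact_force: [-4.3, 0.3, 6.5]
finger_gap: 0.0259
grip_force: 20.9
```

Request:
play_rows(moves=[[[0, -2, -0.5, 0, 0, 0, 0.2], [0, 0, 0, 0, 0, 0, 0.2], [0, 0, 0, 0, 0, 0, 0.2], [0, 0, 0, 0, 0, 0, 0.2]]], force=70)

```text
clock: 5.0
eef_pos: [0.5412, -0.0306, 0.1083]
orientation: [179.9, 0.0, 92.4]
contact_force: [-0.2, -0.6, 3.2]
finger_gap: 0.0244
grip_force: 69.6
```

Request:
play_rows(moves=[[[0, 0, 0, 0, 0, -0.1, 0.2], [0, 0, 0, 0, 0, -0.1, 0.2], [0, 0, 0, 0, 0, -0.1, 0.2], [0, 0, 0, 0, 0, 0, 0.2]]])

```text
clock: 5.33
eef_pos: [0.5403, -0.0308, 0.1082]
orientation: [-179.9, 0.0, 109.8]
contact_force: [-2.4, -1.1, 5.3]
finger_gap: 0.0248
grip_force: 69.9
```

```bash
cat > st.py <<'E'
from plant import telemetry
import numpy as np
s=telemetry.get_state(); print({k:np.round(v,4).tolist() for k,v in s.items() if k in('clock','qpos','eef_pos','orientation','contact_force','moment','finger_gap')})
u=np.array([.165,-.986,0]); print("along",s['eef_pos']@u*1000,"F",s['contact_force']@u)
E
python3 st.py
```

```text
{'clock': 5.3333, 'qpos': [-3.2485, 23.2011, -5.5085, 61.3381, -0.0289, 66.9649], 'eef_pos': [0.5403, -0.0308, 0.1082], 'orientation': [-179.9448, 0.0079, 109.7866], 'contact_force': [-2.3896, -1.1143, 5.332], 'moment': [-0.1238, 0.4568, 0.0823], 'finger_gap': 0.0248}
along 119.52703212976554 F 0.7044235346506996
```

Request:
play_rows(moves=[[[0, 0, 0, 0, 0, -0.12, 0.2], [0, 0, 0, 0, 0, -0.12, 0.2], [0, 0, 0, 0, 0, -0.12, 0.2], [0, 0, 0, 0, 0, -0.12, 0.2], [0, 0, 0, 0, 0, -0.12, 0.2], [0, 0, 0, 0, 0, -0.12, 0.2], [0, 0, 0, 0, 0, -0.12, 0.2], [0, 0, 0, 0, 0, -0.12, 0.2], [0, 0, 0, 0, 0, 0, 0.2], [0, 0, 0, 0, 0, 0, 0.2]]])

```text
clock: 6.17
eef_pos: [0.5379, -0.0313, 0.1081]
orientation: [-179.8, -0.3, 164.6]
contact_force: [-7.8, -1.7, 9.3]
finger_gap: 0.0244
grip_force: 70.4
```

```bash
python3 st.py
```

```text
{'clock': 6.1667, 'qpos': [-3.2766, 23.1502, -5.6113, 61.5356, -0.0998, 12.1442], 'eef_pos': [0.5379, -0.0313, 0.1081], 'orientation': [-179.84, -0.2695, 164.5791], 'contact_force': [-7.8382, -1.7284, 9.3081], 'moment': [-0.3341, 1.657, 0.0772], 'finger_gap': 0.0244}
along 119.63612183571557 F 0.41086377554896214
```

Request:
play_rows(moves=[[[0, 0, 0, 0, 0, 0, 0.6], [0, 0, 0, 0, 0, 0, 0.6], [0, 0, 0, 0, 0, 0, 0.6], [0, 0, 0, 0, 0, 0, 0.6]]], force=20)

```text
clock: 6.5
eef_pos: [0.5411, -0.0305, 0.1076]
orientation: [180.0, 0.0, 164.6]
contact_force: [-0.7, -0.6, -0.2]
finger_gap: 0.0511
grip_force: 0.0
```

Request:
play_rows(moves=[[[0, 0, 0, 0, 0, 0, 0.2], [0, 0, 0, 0, 0, 0, 0.2], [0, 0, 0, 0, 0, 0, 0.2], [0, 0, 0, 0, 0, 0, 0.2], [0, 0, 0, 0, 0, 0, 0.2]]], force=20)

```text
clock: 6.92
eef_pos: [0.5406, -0.0306, 0.1078]
orientation: [-180.0, -0.0, 164.6]
contact_force: [-0.8, 0.3, 1.0]
finger_gap: 0.0263
grip_force: 21.0
```

```bash
python3 st.py
```

```text
{'clock': 6.9167, 'qpos': [-3.2392, 23.2359, -5.519, 61.2603, -0.0042, 12.1616], 'eef_pos': [0.5406, -0.0306, 0.1078], 'orientation': [-179.9927, -0.0139, 164.5992], 'contact_force': [-0.771, 0.2623, 1.0459], 'moment': [-0.0458, 0.2631, 0.0177], 'finger_gap': 0.0263}
along 119.3937859888889 F -0.3858224015422737
```

Request:
play_rows(moves=[[[0, 0, 0, 0, 0, 0, 0.2], [-0.6, -1.4, 0, 0, 0, 0, 0.2], [-0.8, -1.8, 0, 0, 0, 0, 0.2], [-0.8, -1.8, 0, 0, 0, 0, 0.2], [-0.8, -1.8, 0, 0, 0, 0, 0.2], [-0.8, -1.8, 0, 0, 0, 0, 0.2], [-0.8, -1.8, 0, 0, 0, 0, 0.2], [-0.8, -1.8, 0, 0, 0, 0, 0.2]]], force=50)

```text
clock: 7.58
eef_pos: [0.543, -0.044, 0.1079]
orientation: [180.0, 0.0, 164.6]
contact_force: [-2.3, -1.0, 1.2]
finger_gap: 0.0252
grip_force: 48.9
```

```bash
python3 st.py
```

```text
{'clock': 7.5833, 'qpos': [-4.6398, 23.538, -5.0298, 61.4053, 0.0053, 10.7657], 'eef_pos': [0.543, -0.044, 0.1079], 'orientation': [179.9898, 0.0255, 164.5945], 'contact_force': [-2.2506, -1.0356, 1.1732], 'moment': [0.0705, 0.1956, 0.0499], 'finger_gap': 0.0252}
along 133.01506558776032 F 0.6497557080454212
```

Request:
play_rows(moves=[[[-0.8, -1.8, 0, 0, 0, 0, 0.2], [-0.8, -1.8, 0, 0, 0, 0, 0.2], [-0.8, -1.8, 0, 0, 0, 0, 0.2], [-0.8, -1.8, 0, 0, 0, 0, 0.2], [-0.4, -0.9, 0, 0, 0, 0, 0.2]]])

```text
clock: 8.0
eef_pos: [0.5444, -0.0526, 0.1079]
orientation: [180.0, 0.0, 164.6]
contact_force: [-0.4, 2.0, 2.5]
finger_gap: 0.0256
grip_force: 49.0
```

```bash
python3 st.py
```

```text
{'clock': 8.0, 'qpos': [-5.5355, 23.7571, -4.6853, 61.5199, 0.0387, 9.8645], 'eef_pos': [0.5444, -0.0526, 0.1079], 'orientation': [179.9554, 0.0305, 164.6], 'contact_force': [-0.4392, 2.0044, 2.5362], 'moment': [0.3951, 0.0145, -0.014], 'finger_gap': 0.0256}
along 141.6527784956131 F -2.048771155739667
```

Request:
play_rows(moves=[[[-0.8, -1.8, 0, 0, 0, 0, 0.2], [-0.8, -1.8, 0, 0, 0, 0, 0.2], [-0.4, -0.9, 0, 0, 0, 0, 0.2]]])

```text
clock: 8.25
eef_pos: [0.5453, -0.0575, 0.1079]
orientation: [180.0, 0.0, 164.6]
contact_force: [1.2, 1.3, 1.7]
finger_gap: 0.0252
grip_force: 48.9
```

```bash
python3 st.py
```

```text
{'clock': 8.25, 'qpos': [-6.0306, 23.8861, -4.4838, 61.5797, 0.0138, 9.3651], 'eef_pos': [0.5453, -0.0575, 0.1079], 'orientation': [179.9782, 0.0475, 164.6043], 'contact_force': [1.2337, 1.3237, 1.7248], 'moment': [0.4845, -0.2152, -0.0063], 'finger_gap': 0.0252}
along 146.69541863028613 F -1.1015652383648469
```

Request:
play_rows(moves=[[[-0.8, -1.8, 0, 0, 0, 0, 0.2], [-0.8, -1.8, 0, 0, 0, 0, 0.2], [0, 0, 0, 0, 0, 0, 0.2]]])

```text
clock: 8.5
eef_pos: [0.5456, -0.0599, 0.1079]
orientation: [179.8, -0.0, 164.6]
contact_force: [1.4, 7.3, 2.7]
finger_gap: 0.0253
grip_force: 49.1
```

```bash
python3 st.py
```

```text
{'clock': 8.5, 'qpos': [-6.3819, 23.9841, -4.3315, 61.6788, 0.2121, 8.9701], 'eef_pos': [0.5456, -0.0599, 0.1079], 'orientation': [179.7896, -0.0276, 164.6481], 'contact_force': [1.3631, 7.312, 2.7221], 'moment': [1.3203, -0.1882, 0.0446], 'finger_gap': 0.0253}
along 149.0912285777411 F -6.984688599883817
```

Request:
play_rows(moves=[[[-0.8, -1.8, 0, 0, 0, 0, 0.2], [-0.8, -1.8, 0, 0, 0, 0, 0.2], [0, 0, 0, 0, 0, 0, 0.2]]])

```text
clock: 8.75
eef_pos: [0.5458, -0.0613, 0.1079]
orientation: [179.5, -0.1, 164.7]
contact_force: [0.1, 13.2, 3.8]
finger_gap: 0.025
grip_force: 49.3
```

```bash
python3 st.py
```

```text
{'clock': 8.75, 'qpos': [-6.6765, 24.0764, -4.1922, 61.8029, 0.4901, 8.5794], 'eef_pos': [0.5458, -0.0613, 0.1079], 'orientation': [179.5261, -0.1439, 164.7444], 'contact_force': [0.1006, 13.1966, 3.7606], 'moment': [2.5911, 0.0361, -0.0613], 'finger_gap': 0.025}
along 150.48230477622664 F -12.995249106332992
```

Request:
play_rows(moves=[[[-0.8, -1.8, 0, 0, 0, 0, 0.2], [-0.4, -0.9, 0, 0, 0, 0, 0.2], [0, 0, 0, 0, 0, 0, 0.2]]])

```text
clock: 9.0
eef_pos: [0.546, -0.0623, 0.1079]
orientation: [179.3, -0.2, 164.8]
contact_force: [-0.4, 17.7, 5.1]
finger_gap: 0.0252
grip_force: 49.5
```

```bash
python3 st.py
```

```text
{'clock': 9.0, 'qpos': [-6.8812, 24.142, -4.0848, 61.8905, 0.6806, 8.2938], 'eef_pos': [0.546, -0.0623, 0.1079], 'orientation': [179.3434, -0.2143, 164.8256], 'contact_force': [-0.4069, 17.7443, 5.0531], 'moment': [3.5048, 0.1441, -0.0434], 'finger_gap': 0.0252}
along 151.4902692616081 F -17.56307161131716
```

Request:
play_rows(moves=[[[0.8, 1.8, 0, 0, 0, 0, 0.2], [0.8, 1.8, 0, 0, 0, 0, 0.2], [0, 0, 0, 0, 0, 0, 0.2], [0, 0, 0, 0, 0, 0, 0.2]]], force=70)

```text
clock: 9.33
eef_pos: [0.5458, -0.0607, 0.108]
orientation: [179.6, -0.1, 164.8]
contact_force: [-0.5, 11.6, 4.1]
finger_gap: 0.0249
grip_force: 68.5
```

```bash
python3 st.py; python3 - <<'E'
from h import *
a=cap("side","side2"); marks("side",["roll","flange_face","collar","knob"])
cv2.imwrite("pics/c2.png",cv2.resize(a[120:270,240:400],(640,600))[:,:,::-1])
E
```

```text
{'clock': 9.3333, 'qpos': [-6.5582, 24.0358, -4.2324, 61.7684, 0.3876, 8.6847], 'eef_pos': [0.5458, -0.0607, 0.108], 'orientation': [179.6224, -0.0948, 164.7572], 'contact_force': [-0.4515, 11.5561, 4.0683], 'moment': [2.2621, -0.0309, -0.0194], 'finger_gap': 0.0249}
along 149.89348329718158 F -11.468803188896256
side roll 0.67 [ 0.5613 -0.1544  0.085 ] [325. 223.]
side roll 0.16 [ 0.5537 -0.1176  0.0829] [319. 213.]
side flange_face 0.91 [ 0.5662 -0.1846  0.0809] [331. 232.]
side collar 0.48 [ 0.5464 -0.0559  0.0867] [310. 197.]
side knob 0.47 [ 0.569  -0.189   0.0829] [332. 233.]
```

View pics/c2.png

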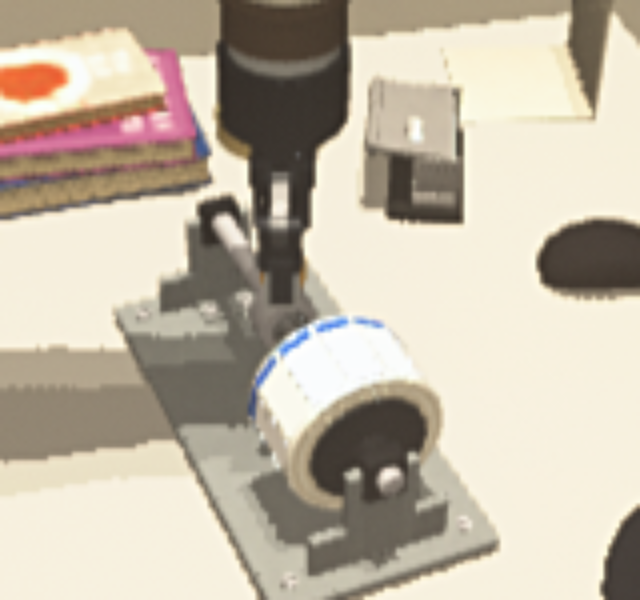

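The crop shows the gripper on the knob and the roll seated on the black flange (its hub at about (370,450)). The push is about 11.5 N, so tighten in stages.

Request:
play_rows(moves=[[[0, 0, 0, 0, 0, 0.11, 0.2], [0, 0, 0, 0, 0, 0.11, 0.2], [0, 0, 0, 0, 0, 0.11, 0.2], [0, 0, 0, 0, 0, 0.07, 0.2], [0, 0, 0, 0, 0, 0, 0.2]]])

```text
clock: 10.0
eef_pos: [0.5458, -0.0606, 0.108]
orientation: [179.7, -0.2, 141.7]
contact_force: [-0.5, 11.4, 4.2]
finger_gap: 0.0244
grip_force: 68.5
```

```bash
python3 st.py
```

```text
{'clock': 10.0, 'qpos': [-6.5628, 24.0368, -4.2318, 61.7709, 0.4079, 31.7397], 'eef_pos': [0.5458, -0.0606, 0.108], 'orientation': [179.6739, -0.2482, 141.6981], 'contact_force': [-0.4737, 11.4394, 4.2325], 'moment': [2.3148, -0.0239, -0.0995], 'finger_gap': 0.0244}
along 149.8282149769753 F -11.357448236846935
```

Request:
play_rows(moves=[[[0, 0, 0, 0, 0, 0.11, 0.2], [0, 0, 0, 0, 0, 0.11, 0.2], [0, 0, 0, 0, 0, 0.11, 0.2], [0, 0, 0, 0, 0, 0.11, 0.2], [0, 0, 0, 0, 0, 0.11, 0.2], [0, 0, 0, 0, 0, 0.11, 0.2], [0, 0, 0, 0, 0, 0, 0.2]]])

```text
clock: 10.58
eef_pos: [0.5459, -0.0606, 0.1081]
orientation: [179.9, -0.4, 103.8]
contact_force: [0.1, 11.5, 4.7]
finger_gap: 0.0246
grip_force: 68.6
```

```bash
python3 st.py
```

```text
{'clock': 10.5833, 'qpos': [-6.5645, 24.0329, -4.2241, 61.7714, 0.4154, 69.6212], 'eef_pos': [0.5459, -0.0606, 0.1081], 'orientation': [179.882, -0.3993, 103.8146], 'contact_force': [0.0678, 11.543, 4.689], 'moment': [2.3508, -0.0524, -0.0895], 'finger_gap': 0.0246}
along 149.82941783117045 F -11.370246120424861
```

Request:
play_rows(moves=[[[0, 0, 0, 0, 0, 0.07, 0.2], [0, 0, 0, 0, 0, 0.07, 0.2], [0, 0, 0, 0, 0, 0.06, 0.2], [0, 0, 0, 0, 0, 0, 0.2]]])

```text
clock: 10.92
eef_pos: [0.546, -0.0606, 0.1082]
orientation: [180.0, -0.4, 92.5]
contact_force: [0.3, 12.2, 4.0]
finger_gap: 0.0246
grip_force: 68.7
```

```bash
python3 st.py
```

```text
{'clock': 10.9167, 'qpos': [-6.5619, 24.0275, -4.2189, 61.7693, 0.4144, 80.981], 'eef_pos': [0.546, -0.0606, 0.1082], 'orientation': [179.9505, -0.4118, 92.4573], 'contact_force': [0.3301, 12.1811, 4.0342], 'moment': [2.3712, -0.1047, -0.0619], 'finger_gap': 0.0246}
along 149.8322000259475 F -11.956118573546195
```

Request:
play_rows(moves=[[[0, 0, 0, 0, 0, 0.04, 0.2], [0, 0, 0, 0, 0, 0.04, 0.2], [0, 0, 0, 0, 0, 0, 0.2]]])

```text
clock: 11.17
eef_pos: [0.546, -0.0606, 0.1082]
orientation: [180.0, -0.4, 88.0]
contact_force: [-0.7, 11.5, 5.6]
finger_gap: 0.0247
grip_force: 68.7
```

```bash
python3 st.py
```

```text
{'clock': 11.1667, 'qpos': [-6.5509, 24.0278, -4.2193, 61.7712, 0.3957, 85.4033], 'eef_pos': [0.546, -0.0606, 0.1082], 'orientation': [179.9866, -0.3959, 88.0458], 'contact_force': [-0.6636, 11.466, 5.5979], 'moment': [2.2554, -0.0283, 0.7886], 'finger_gap': 0.0247}
along 149.8220292335677 F -11.414993220260724
```

The yaw moment rose to 0.79 N m, so the screw is at its stop. Unload the sideways push, then let go.

Request:
play_rows(moves=[[[1.6, -0.3, 0, 0, 0, 0, 0.2], [1.6, -0.3, 0, 0, 0, 0, 0.2], [1.6, -0.3, 0, 0, 0, 0, 0.2], [0, 0, 0, 0, 0, 0, 0.2]]])

```text
clock: 11.5
eef_pos: [0.5459, -0.0603, 0.1082]
orientation: [179.9, 0.1, 87.9]
contact_force: [2.7, -2.2, 2.9]
finger_gap: 0.0246
grip_force: 68.5
```

```bash
python3 st.py
```

```text
{'clock': 11.5, 'qpos': [-6.2359, 23.9242, -4.3814, 61.5824, -0.1291, 85.8912], 'eef_pos': [0.5459, -0.0603, 0.1082], 'orientation': [179.8975, 0.1368, 87.8727], 'contact_force': [2.6912, -2.2123, 2.8541], 'moment': [-0.3127, -0.4892, 0.9284], 'finger_gap': 0.0246}
along 149.56860556231106 F 2.6253282376655505
```

Request:
play_rows(moves=[[[0, 0, 0, 0, 0, 0, 0.7], [0, 0, 0, 0, 0, 0, 0.7], [0, 0, 0, 0, 0, 0, 0.7], [0, 0, 0, 0, 0, 0, 0.7], [0, 0, -10, 0, 0, 0, 0.7], [0, 0, -20, 0, 0, 0, 0.7], [0, 0, -30, 0, 0, 0, 0.7], [0, 0, -30, 0, 0, 0, 0.7], [0, 0, -20, 0, 0, 0, 0.7], [0, 0, 0, 0, 0, 0, 0.7]]])

```text
clock: 12.33
eef_pos: [0.5478, -0.0598, 0.224]
orientation: [179.4, 0.0, 87.8]
contact_force: [0.2, -0.2, -0.1]
finger_gap: 0.0596
grip_force: 0.0
```

```bash
python3 st.py; python3 - <<'E'
from h import *
a=cap("side","side3"); marks("side",["roll","flange_face","collar","knob"])
cv2.imwrite("pics/c3.png",cv2.resize(a[120:270,240:400],(640,600))[:,:,::-1])
E
```

```text
{'clock': 12.3333, 'qpos': [-6.2325, 19.3277, 6.7614, 76.8597, -0.0039, 85.9694], 'eef_pos': [0.5478, -0.0598, 0.224], 'orientation': [179.4276, 0.0443, 87.7978], 'contact_force': [0.1928, -0.1538, -0.0854], 'moment': [-0.0069, -0.0193, 0.0351], 'finger_gap': 0.0596}
along 149.4031805770285 F 0.1834809715483745
side roll 0.56 [ 0.5618 -0.1543  0.0804] [326. 224.]
side flange_face 0.65 [ 0.5683 -0.1869  0.0811] [332. 233.]
side knob 0.69 [ 0.5456 -0.0621  0.1246] [310. 187.]
```

View pics/c3.png

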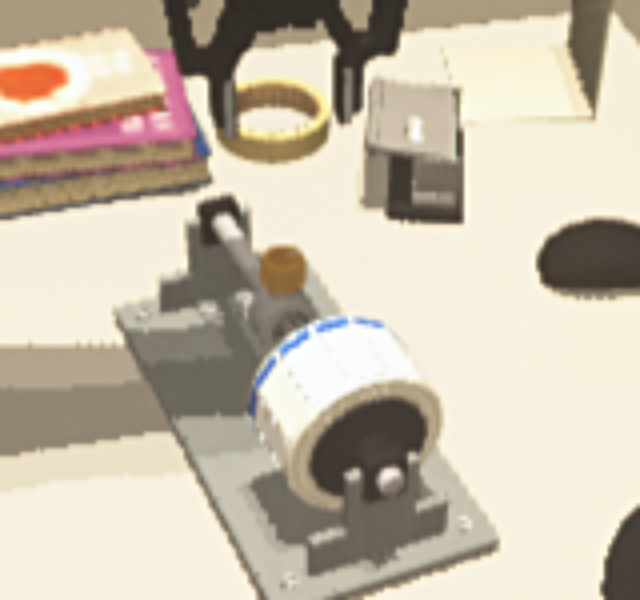

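The gripper is clear. The knob at crop (283,268) has stayed where it was left, and the roll is still home on the flange.

```bash
python3 -c "
from plant import manip; print(manip.sign_off())"
```

```text
the job is handed in; nothing more can be done
None
```

The job is handed in: the roll is home on the flange, the collar is set at about 11 N by the wrist force reading before release, the screw is tight at its stop, and the gripper is clear; the sign-off gave no verdict.

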